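# Unstack the culture dishes and set each on its station

### The job

Take the two stacks of covered culture dishes apart and set each dish on the disc that matches its lid, wholly inside the disc: red on the bench warmer, blue on the cooling block, yellow on the scale, and green on the microscope stage frame once that has been cleared. Keep every dish upright throughout, leave the amber vial standing where it is, and let go of everything at the end.

Things in the scene. Friction and masses are not known exactly. Their poses are not given: they have to be found in the camera images.
- red_centre (a point): Covered, closed culture dish with an opaque red lid (a 12 mm white dot at its middle) and clear base, a plain round disc shape 60 mm in diameter and 20 mm high (flat top and underside). At the start it stands on the green disc of the stage frame, with one small dish on top of it. Point: its centre, half-way up; z up.
- green_centre (a point): Covered, closed culture dish with an opaque green lid (a 12 mm white dot at its middle) and clear base, a plain round disc shape 60 mm in diameter and 20 mm high (flat top and underside). At the start it stands on a plain white block 88 x 88 x 16 mm (fixed), with one small dish on top of it. Point: its centre, half-way up; z up.
- blue_centre (a point): Small covered, closed culture dish with an opaque blue lid (a 12 mm white dot at its middle) and clear base, a plain round disc shape 38 mm in diameter and 16 mm high. At the start it lies on top of the red or of the green dish (the yellow dish on the other). Point: its centre, half-way up; z up.
- yellow_centre (a point): Small covered, closed culture dish with an opaque yellow lid (a 12 mm white dot at its middle) and clear base, a plain round disc shape 38 mm in diameter and 16 mm high. At the start it lies on top of the red or of the green dish (the blue dish on the other). Point: its centre, half-way up; z up.
- red_disc (a point): Red disc, 84 mm in diameter, 2 mm proud, on top of a white bench warmer (98 x 104 mm footprint, dark steel top); the disc's face is 32 mm above the bench. Fixed for the run. Point: centre of the disc's top face; z up.
- green_disc (a point): Green disc, 84 mm in diameter, 2 mm proud, on top of a flat black microscope stage frame (98 x 104 mm footprint); the disc's face is 16 mm above the bench. Fixed for the run. Point: centre of the disc's top face; z up. Partly covered by the red dish at the start.
- blue_disc (a point): Blue disc, 58 mm in diameter, 2 mm proud, on top of a finned aluminium cooling block (90 x 90 mm footprint); the disc's face is 30 mm above the bench. Fixed for the run. Point: centre of the disc's top face; z up.
- yellow_disc (a point): Yellow disc, 58 mm in diameter, 2 mm proud, on top of the steel pan of a grey bench scale (98 x 104 mm footprint); the disc's face is 26 mm above the bench. Fixed for the run. Point: centre of the disc's top face; z up.
- vial_centre (a point): Upright glass vial, amber with a white cap, 26 mm in diameter and 48 mm high, loose on the bench between the fixtures; to be left alone. Point: its centre, half-way up. Besides it a tin (29 mm in diameter, 26 mm high), a marker, forceps and a fixed slide box (77 x 92 x 38 mm) lie among the fixtures; nothing among them rises above 52 mm at the start, and nothing stands nearer than 50 mm to the centre of a dish or disc at the height of the dish's underside.
Things that resemble listed ones, but are neither listed nor needed, are in the scene too. Of the things that look like the part that bears vial_centre, the middle-sized one is meant. There is more than one size of the part that bears blue_centre; the job needs the middle-sized.

How it is judged (in metres and radians):
At the end, for the whole second after the job is handed in: Each dish lies flat (within 0.1 rad), right way up and at rest directly on the disc of its own colour, its centre within 13 mm (red, green) or 11 mm (blue, yellow) of the disc's centre and its height within 4 mm; the vial stands upright (horizontal distance between red_centre and red_disc below 0.013 m and z of red_centre in the frame of red_disc between 0.006 and 0.014 m and angle between each of red_centre, green_centre, blue_centre, yellow_centre's own z axis and vertical below 0.1 rad and linear speed of each of red_dish, green_dish, blue_dish, yellow_dish below 0.02 m/s and horizontal distance between green_centre and green_disc below 0.013 m and z of green_centre in the frame of green_disc between 0.006 and 0.014 m and horizontal distance between blue_centre and blue_disc below 0.011 m and z of blue_centre in the frame of blue_disc between 0.004 and 0.012 m and horizontal distance between yellow_centre and yellow_disc below 0.011 m and z of yellow_centre in the frame of yellow_disc between 0.004 and 0.012 m and angle between vial_centre's own z axis and vertical below 0.3 rad); the robot touches nothing.
It fails at once if a dish was tipped by more than about 35 degrees (angle between any of red_centre, green_centre, blue_centre, yellow_centre's own z axis and vertical above 0.6 rad).
It fails at once if the vial was knocked over or pushed more than 30 mm away (distance of vial_centre from where it was at the start of the episode above 0.03 m or angle between vial_centre's own z axis and vertical above 0.5 rad).
It also fails if it takes over 106 s, if anything falls off the work surface, if the arm or the gripper's body presses on something with over 40 N, if the wrist force passes 120 N, or if a joint passes its speed limit or range.

### The arm

A 7-joint arm with a two-finger parallel gripper is mounted at the origin on the work surface. World frame = base frame: x ahead of the robot, y to its left, z up, the work surface at z = 0. Lengths are in mm, angles in rad, forces in N, time in s.
With the tool pointing down it reaches from about 400 to 875 mm from the base axis. Payload 6.5 kg.
Tool frame: the origin (TCP) lies on the centre line of the jaws, within the pads' length; the fingertips stand 19 mm ahead of it and the grasp point (between the pads) is the TCP; z points along the fingers, y is the line along which they close (so a half turn about z gives the same grasp; the last joint's range is limited). The gripper opens to 88 mm and grips with 3 to 60 N. Pads are 18 mm wide; open, the fingers measure 123 mm over their backs; the gripper's body (75 mm by 187 mm) begins 45 mm behind the grasp point.
Start: joints at [-1.399, 0.536, -0.004, 1.538, 0.003, 1.067, -0.071], TCP at [153.112, 631.701, 257.716] pointing down, gripper open.
Joint ranges: [-2.7, 2.7], [-0.37, 2.16], [-1.27, 1.26], [0.24, 2.4], [-1.31, 4.45], [0.19, 1.91], [-2.76, 2.76]. Speed limits (rad/s): [2.39, 2.39, 3.14, 3.14, 3.14, 3.14, 3.14].

### API

Orientations are given as a rotation vector (axis times angle).
In Python, from workcell import env gives the robot as it stands.
- The arm moves only by the tool play_rows, never from a script. Its argument "steps" is one flat list of numbers, 7 for each row, row after row: the shift along the tool's x, y, z in cm, then the turn, a rotation vector about the tool's x, y, z in degrees, then the opening, from 0 (shut) to 1 (fully open). In form: [dx, dy, dz, ax, ay, az, hand, dx, dy, dz, ax, ay, az, hand, ...]. A call has 1 to 5 rows; each row shifts and turns the commanded pose from where the row before left it, along the tool's axes as they then stand; what a row does not reach is not made up. A row lasts 1/8 s, in which the tool goes at most 62.5 mm and 10.7 degrees, less where a joint would pass 70% of its speed; a pose out of reach is approached as far as the arm can. A call with a gripper value outside its range is refused whole. The fingers move at their own pace and stop on an object; the grip force is fixed at half the most. Time passes only in rows, so rows that do not move let the fingers close. It gives the time, the measured TCP pose, the force, the opening and the grip force at its end, in the units of the state.
- env.state(): the state, without advancing time (a new reading comes with each control period).
- env.grab_frame(name): name is "scene" or "side" or "wrist"; returns (picture, depth): 384x512x3 uint8, blue, green, red; 384x512 float32, mm along the optical axis (not along the pixel's ray), 0 where there is no reading.
- env.camera_model(name): a dict with "fx", "fy", "cx", "cy" (pixels), "position" and "orientation" of the camera in the world. Camera axes: x right, y up, looking along -z (the intrinsics and any distortion apply to the point x, -y, -z); pixel columns grow to the right and rows downward; lengths in mm; the calibration is good to about 2 mm. A picture is of the moment at which its call begins: read the wrist's pose just before it. camera_model takes no time and is no camera call; for the wrist camera it gives the pose at the moment of the call.
- env.hand_in(): hands the job in; it is judged then, once.
The state is a dict: "time_s": time; "q": joint angles; "qd": joint speeds; "joint_efforts": joint torques, N m; "position": TCP position; "orientation": TCP orientation; "ft_force": force on the tool from outside, world axes, zero at the start; "torque": the same for the moment, N m; "grip_width": finger opening in mm; "gripper_force": force on a finger pad.
Only numpy, scipy, OpenCV 4.12 (cv2) and the standard library are available. Lean on these libraries where they do the work, as an engineer would, in place of code of your own. Each camera call takes 0.05 s, during which the arm holds its last target. There are 200 camera calls.

## Working session

There is one attempt and no reset: what is moved stays moved. The work goes in short steps, Python scripts to look and compute and a tool call to move; the robot and the scene stay as the last step left them, time stands still between calls to the robot, and variables do not carry over. Pictures are saved under pics/ and viewed, at most 14 in all, crops included, and the job is handed in when it is done.

Besides the shell and the picture viewer there is one more tool, called after ">>>" in YAML: its name, and indented under it one key for each argument. play_rows: Moves the arm, as the interface text tells. Its arguments: {"type":"object","properties":{"steps":{"type":"array"}},"required":["steps"]}

```bash
mkdir -p pics; ls
cat > h.py <<'E'
import numpy as np, cv2
from scipy.spatial.transform import Rotation as R
from workcell import env
def world(name, depth, cam, u, v):
    d=depth[v,u]; x=(u-cam['cx'])/cam['fx']*d; y=(v-cam['cy'])/cam['fy']*d
    P=np.stack([x,-y,-d],-1)
    o=np.array(cam['orientation'],float)
    return R.from_rotvec(o).apply(P.reshape(-1,3)).reshape(P.shape)+np.array(cam['position'])
def grab(name):
    cam=env.camera_model(name); im,d=env.grab_frame(name)
    v,u=np.mgrid[:384,:512]
    return im,d,world(name,d,cam,u,v),cam
E
python3 - <<'E'
from h import *
for n in ('scene','side','wrist'):
    im,d,W,cam=grab(n); np.savez(f'{n}0.npz',im=im,d=d,W=W)
    cv2.imwrite(f'pics/{n}0.png',im); print(n,cam)
print(env.state())
E
```

```text
pics
scene {'fx': 458.0235061944524, 'fy': 458.0235061944524, 'cx': 259.2916682292834, 'cy': 195.47573645698165, 'position': array([1296.92206144, -222.35064753,  528.7025498 ]), 'orientation': array([0.87132222, 0.61983895, 1.12809082])}
side {'fx': 494.5857085135526, 'fy': 494.5857085135526, 'cx': 252.72565084019524, 'cy': 189.3210486289594, 'position': array([1145.24302233,  569.08668412,  760.24526038]), 'orientation': array([0.38989185, 0.97661857, 2.19276095])}
wrist {'fx': 328.08747939350997, 'fy': 328.08747939350997, 'cx': 254.19830517653747, 'cy': 190.26276861229144, 'position': array([ 81.02736841, 648.65247479, 383.65524572]), 'orientation': array([-0.24835529, -0.19533753,  1.32307521])}
{'time_s': 0.15, 'q': array([-1.39920505,  0.53700929, -0.00444689,  1.53860076,  0.00259848,
        1.0673105 , -0.07121354]), 'qd': array([ 0.00046235, -0.00241427,  0.00038511, -0.00253876, -0.00183837,
       -0.00069001,  0.00106494]), 'joint_efforts': array([ 1.06371011e-03, -5.71327186e+01,  9.91463698e-01, -2.51828974e+01,
       -5.62394760e-02,  1.51817710e-02,  9.94535731e-05]), 'position': array([153.00886868, 631.2876885 , 257.04684507]), 'orientation': array([-3.72534586e-01, -3.11936198e+00,  2.07434243e-03]), 'ft_force': array([ 0.08996052, -0.95911625, -0.71038638]), 'torque': array([0.02559208, 0.00479109, 0.05511862]), 'gripper_force': 0.0, 'grip_width': 88.25350511559296}
```

View pics/scene0.png

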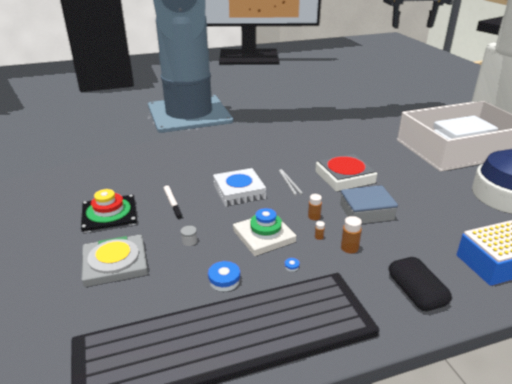

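View pics/side0.png

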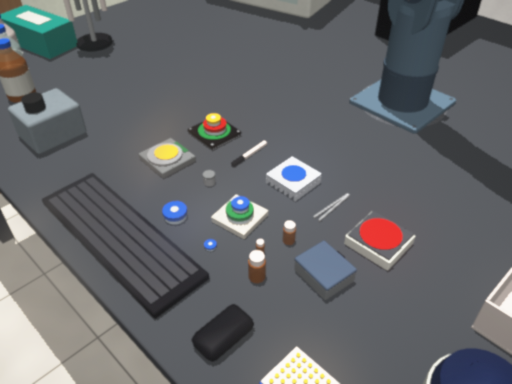

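Scene picture: blue candidates are large (224,273), one on the green stack (266,217) and small (292,264); the middle-sized one is on the green stack. Amber vials are tiny (320,230), middle (316,207) and large (352,235); the middle one is meant. Yellow sits on the red dish at (105,200). Next I'll measure and confirm in a crop.

```bash
cat >> h.py <<'E'
from scipy.optimize import least_squares
RANGES={'red':[(0,8),(172,180)],'green':[(45,85)],'blue':[(100,125)],'yellow':[(22,35)]}
def mask(im,c,s=130,v=90):
    h=cv2.cvtColor(im,cv2.COLOR_BGR2HSV); m=np.zeros(h.shape[:2],np.uint8)
    for a,b in RANGES[c]: m|=cv2.inRange(h,(a,s,v),(b,255,255))
    return m
def onplane(cam,u,v,z):
    r=np.stack([(u-cam['cx'])/cam['fx'],-(v-cam['cy'])/cam['fy'],-np.ones_like(u,float)],-1)
    r=R.from_rotvec(np.array(cam['orientation'],float)).apply(r); p=np.array(cam['position'])
    return p+r*((z-p[2])/r[:,2])[:,None]
def circ(P,r=None,loss='soft_l1'):
    x0=[*P[:,:2].mean(0)]+([30] if r is None else [])
    f=lambda x:np.hypot(P[:,0]-x[0],P[:,1]-x[1])-(x[2] if r is None else r)
    s=least_squares(f,x0,loss=loss); return s.x,np.sqrt(np.mean(s.fun**2))
E
python3 - <<'E'
from h import *
for n in ('scene','side'):
    f=np.load(n+'0.npz'); im,d,W=f['im'],f['d'],f['W']; cam=env.camera_model(n)
    for c in RANGES:
        k,l,st,ce=cv2.connectedComponentsWithStats(mask(im,c))
        for i in range(1,k):
            if st[i,4]<40: continue
            m=l==i; P=W[m&(d>0)]
            if not len(P) or P[:,2].min()<-30 and abs(P[:,1].mean())>800: continue
            cnt=max(cv2.findContours(m.astype(np.uint8),0,1)[0],key=len)[:,0]
            z=np.percentile(P[:,2],[5,50,95]); hull=cv2.convexHull(cnt)[:,0]
            Q=onplane(cam,cnt[:,0].astype(float),cnt[:,1].astype(float),z[1]); x,e=circ(Q)
            print(n,c,ce[i].round(),st[i,4],'z',z.round(),'med',np.median(P,0).round(),'circ',x.round(1),round(e,1))
f=np.load('scene0.npz'); cv2.imwrite('pics/crop.png',cv2.resize(f['im'][160:300,190:400],None,fx=3.8,fy=3.8,interpolation=2))
W=f['W']; print([W[v,u].round() for u,v in((316,198),(320,224),(352,225),(189,232),(173,200),(290,182),(369,197),(340,198))])
E
```

```text
scene red [346. 165.] 530 z [30. 32. 33.] med [497. 262.  32.] circ [495.4 262.4  40.9] 1.0
scene red [108. 204.] 271 z [28. 35. 37.] med [ 496. -256.   35.] circ [ 485.  -259.6   29.7] 8.4
scene green [108. 214.] 344 z [13. 15. 17.] med [ 502. -262.   15.] circ [ 480.6 -260.4   41.6] 7.4
scene green [265. 227.] 281 z [29. 35. 36.] med [666.   5.  35.] circ [655.8  10.5  26.9] 7.7
scene blue [500. 158.] 248 z [ 80.  89. 100.] med [666. 520.  89.] circ [662.2 522.3  28.6] 11.9
scene blue [239. 180.] 241 z [28. 30. 31.] med [479.  13.  30.] circ [478.7  13.1  24.8] 1.2
scene blue [505. 181.] 104 z [55. 63. 75.] med [709. 501.  63.] circ [708.3 504.7  18.3] 5.7
scene blue [266. 215.] 202 z [46. 51. 53.] med [652.  12.  51.] circ [649.5  13.3  20.4] 1.6
scene blue [484. 263.] 1350 z [ 5. 27. 48.] med [870. 318.  27.] circ [865.2 322.3  44.2] 12.5
scene blue [292. 263.] 104 z [ 7. 10. 12.] med [746.  26.  10.] circ [744.6  27.4  12.8] 0.8
scene blue [224. 274.] 578 z [13. 21. 23.] med [747. -94.  21.] circ [743.8 -92.8  28.3] 1.6
scene yellow [104. 196.] 169 z [45. 51. 52.] med [ 486. -26
[... 919 characters left out ...]
side blue [174. 210.] 321 z [16. 21. 23.] med [743. -88.  21.] circ [741.4 -89.7  26.9] 1.1
side blue [210. 244.] 87 z [-1.  9. 11.] med [744.  29.   9.] circ [743.9  28.7  12.4] 0.6
side blue [480. 376.] 564 z [ 92. 101. 104.] med [685. 547. 101.] circ [721.9 579.9  53.8] 8.1
side yellow [213. 118.] 102 z [-0. 50. 52.] med [ 483. -258.   50.] circ [ 480.  -260.5   20.2] 2.4
side yellow [166. 152.] 256 z [23. 25. 27.] med [ 633. -259.   25.] circ [ 633.2 -259.9   26.4] 0.9
[array([624., 127.,  49.]), array([685., 107.,  33.]), array([740., 140.,  61.]), array([ 622., -125.,   26.]), array([ 481., -131.,   10.]), array([481., 132.,   4.]), array([640., 236.,  38.]), array([573., 210.,   1.])]
```

View pics/crop.png

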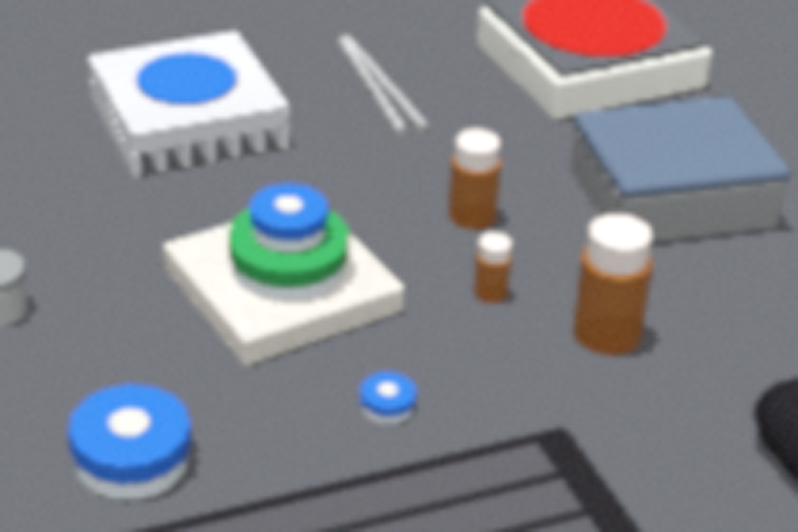

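The crop confirms it: the 38 mm blue dish is at crop (288,210) on the green dish, and the 48 mm vial is at crop (475,178), top z 49. I'll square the tool to the world axes and go above the blue dish.

>>> play_rows:
  steps: [0,0,0,0,0,-6.8,1,0,0,0,0,0,-6.8,1,-3.5,-4.4,0.5,0,0,0,1,-3.5,-4.4,0.5,0,0,0,1,-3.5,-4.4,0.5,0,0,0,1]

```text
time_s: 0.78
position: [259.0, 498.0, 242.4]
orientation: [0.0, 3.141, -0.0]
ft_force: [1.2, -0.4, -0.3]
grip_width: 88.4
gripper_force: 0.0
```

>>> play_rows:
  steps: [-3.5,-4.4,0.5,0,0,0,0.8,-3.5,-4.4,0.5,0,0,0,0.8,-3.5,-4.4,0.5,0,0,0,0.8,-3.5,-4.4,1,0,0,0,0.8,-3.5,-4.4,1,0,0,0,0.8]

```text
time_s: 1.4
position: [433.9, 278.1, 207.5]
orientation: [0.0, 3.141, 0.0]
ft_force: [1.6, 0.1, 0.2]
grip_width: 70.7
gripper_force: 0.0
```

>>> play_rows:
  steps: [-3.5,-4.4,1,0,0,0,0.8,-3.5,-4.4,1,0,0,0,0.8,-3.5,-4.4,1,0,0,0,0.8,-3.5,-4.4,1,0,0,0,0.8,0,0,0,0,0,0,0.8]

```text
time_s: 2.02
position: [574.7, 97.9, 166.9]
orientation: [0.013, 3.141, -0.005]
ft_force: [-0.9, 1.1, -0.1]
grip_width: 71.1
gripper_force: 0.0
```

```bash
cat >> h.py <<'E'
def look(tag,view=True):
    s=env.state(); im,d,W,cam=grab('wrist')
    print('t',round(s['time_s'],2),'pos',s['position'].round(1),'ori',s['orientation'].round(3),'F',s['ft_force'].round(1),'w',round(s['grip_width'],1),'g',round(s['gripper_force'],1))
    cv2.imwrite(f'pics/{tag}.png',im)
    for c in RANGES:
        k,l,st,ce=cv2.connectedComponentsWithStats(mask(im,c))
        for i in range(1,k):
            if st[i,4]<150: continue
            m=l==i; P=W[m&(d>0)]
            if len(P)<50: continue
            z=np.percentile(P[:,2],90)
            cnt=max(cv2.findContours(m.astype(np.uint8),0,1)[0],key=len)[:,0].astype(float)
            k2=(cnt[:,0]>1)&(cnt[:,0]<510)&(cnt[:,1]>1)&(cnt[:,1]<382); cnt=cnt[k2]
            x,e=circ(onplane(cam,cnt[:,0],cnt[:,1],z))
            print(c,ce[i].round(),st[i,4],'z',z.round(1),'circ',x.round(1),'e',round(e,1),'med',np.median(P,0).round(1))
E
python3 -c "
from h import *
look('w1')"
```

```text
t 2.02 pos [574.7  97.9 166.9] ori [ 0.013  3.141 -0.005] F [-0.9  1.1 -0.1] w 71.1 g 0.0
red [467.  78.] 9298 z 32.9 circ [493.4 262.2  41.6] e 0.2 med [492.5 259.5  32. ]
green [186. 268.] 433 z 36.5 circ [644.7  13.1  28.8] e 3.7 med [648.6  37.2  35.5]
blue [142.  57.] 4812 z 30.6 circ [476.2  14.3  27.9] e 0.2 med [475.3  14.   29.6]
blue [190. 337.] 248 z 11.6 circ [743.4  29.   10.8] e 1.6 med [745.6  30.9  10.4]
```

View pics/w1.png

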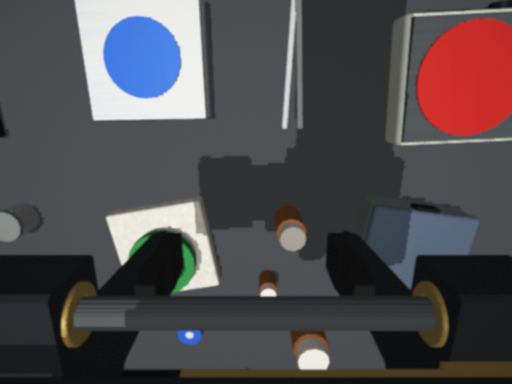

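Wrist view: blue disc at (142,57), red disc at (467,78). The blue dish is hidden by the finger at about (165,260). I'll move past the stack so the camera sees it.

>>> play_rows:
  steps: [-4,-2.7,0,0,0,0,0.8,-4,-2.7,0,0,0,0,0.8,-4,-2.7,0,0,0,0,0.8,0,0,0,0,0,0,0.8]

```text
time_s: 2.58
position: [694.3, 21.0, 167.6]
orientation: [0.004, 3.14, -0.002]
ft_force: [-1.4, 1.1, -0.7]
grip_width: 70.7
gripper_force: 0.0
```

```bash
python3 -c "
from h import *
look('w2')"
```

```text
t 2.58 pos [694.3  21.  167.6] ori [ 4.00e-03  3.14e+00 -2.00e-03] F [-1.4  1.1 -0.7] w 70.7 g 0.0
green [245. 125.] 2008 z 36.3 circ [646.7  14.4  27.7] e 0.3 med [644.9  13.6  35.4]
blue [246. 126.] 1756 z 52.3 circ [644.9  15.1  18.2] e 0.2 med [644.1  15.2  51.4]
blue [129. 224.] 2109 z 22.3 circ [736.5 -89.9  26.4] e 2.5 med [732.3 -91.5  21.4]
blue [262. 226.] 462 z 11.2 circ [741.5  28.2  12.4] e 0.3 med [741.4  28.2  10.2]
```

>>> play_rows:
  steps: [2.4,-0.3,3,0,0,0,0.7,2.4,-0.3,3,0,0,0,0.7,0,0,2,0,0,0,0.7,0,0,0,0,0,0,0.7,0,0,0,0,0,0,0.7]

```text
time_s: 3.25
position: [646.3, 17.4, 88.8]
orientation: [-0.001, 3.139, 0.001]
ft_force: [-0.7, -0.1, 0.7]
grip_width: 61.4
gripper_force: 0.0
```

>>> play_rows:
  steps: [0,-0.2,1.6,0,0,0,0.7,0,0,1.5,0,0,0,0.7,0,0,0,0,0,0,0.7,0,0,0,0,0,0,0.7]

```text
time_s: 3.75
position: [644.9, 14.5, 56.6]
orientation: [-0.001, -3.141, 0.0]
ft_force: [-0.3, -0.2, 0.9]
grip_width: 61.6
gripper_force: 0.0
```

>>> play_rows:
  steps: [0,0,0,0,0,0,0.2,0,0,0,0,0,0,0.2,0,0,0,0,0,0,0.2,0,0,0,0,0,0,0.2,0,0,0,0,0,0,0.2]

```text
time_s: 4.38
position: [645.1, 14.6, 57.0]
orientation: [0.001, 3.141, 0.0]
ft_force: [-1.3, 0.0, 2.1]
grip_width: 37.0
gripper_force: 30.0
```

>>> play_rows:
  steps: [0,0,-2,0,0,0,0.2,0,0,-3,0,0,0,0.2,4,0,0,0,0,0,0.2,5,0,0,0,0,0,0.2,5,0,0,0,0,0,0.2]

```text
time_s: 5.0
position: [503.9, 14.6, 107.9]
orientation: [0.001, 3.14, 0.0]
ft_force: [0.6, 0.9, -0.4]
grip_width: 37.3
gripper_force: 30.0
```

>>> play_rows:
  steps: [2.9,0,0,0,0,0,0.2,0,0,2,0,0,0,0.2,0,0,1,0,0,0,0.2,0,0,0,0,0,0,0.2,0,0,0,0,0,0,0.2]

```text
time_s: 5.62
position: [476.5, 14.6, 77.2]
orientation: [0.001, 3.141, 0.0]
ft_force: [-0.2, -0.4, -0.3]
grip_width: 37.1
gripper_force: 30.0
```

>>> play_rows:
  steps: [0,0,1.6,0,0,0,0.2,0,0,0.7,0,0,0,0.2,0,0,0.3,0,0,0,0.2,0,0,0,0,0,0,0.2]

```text
time_s: 6.12
position: [475.1, 14.5, 50.9]
orientation: [-0.001, -3.14, -0.0]
ft_force: [-4.3, 0.5, 9.8]
grip_width: 37.3
gripper_force: 30.0
```

>>> play_rows:
  steps: [0,0,0,0,0,0,0.7,0,0,0,0,0,0,0.7,0,0,-4,0,0,0,0.7,0,0,-4,0,0,0,0.7,-2,-4,-2,0,0,0,0.7]

```text
time_s: 6.75
position: [496.2, -22.7, 152.4]
orientation: [-0.009, 3.14, 0.003]
ft_force: [0.9, 0.5, 0.2]
grip_width: 61.4
gripper_force: 0.0
```

>>> play_rows:
  steps: [-2,-5,-1.5,0,0,0,0.7,-2,-5,0,0,0,0,0.7,0,-5,0,0,0,0,0.7,0,-5,0,0,0,0,0.7,0,-3.6,0,0,0,0,0.7]

```text
time_s: 7.38
position: [535.1, -264.2, 165.5]
orientation: [-0.004, -3.141, 0.001]
ft_force: [-0.0, 0.4, 0.8]
grip_width: 61.7
gripper_force: 0.0
```

>>> play_rows:
  steps: [0,0,0,0,0,0,0.7,0,0,0,0,0,0,0.7]

```text
time_s: 7.62
position: [535.8, -260.4, 165.4]
orientation: [0.0, -3.141, -0.002]
ft_force: [0.8, 0.7, 0.4]
grip_width: 61.6
gripper_force: 0.0
```

```bash
python3 -c "
from h import *
look('w3')"
```

```text
t 7.62 pos [ 535.8 -260.4  165.4] ori [ 0.000e+00 -3.141e+00 -2.000e-03] F [0.8 0.7 0.4] w 61.6 g 0.0
red [258. 107.] 2378 z 36.3 circ [ 476.6 -259.7   28.7] e 0.2 med [ 469.5 -254.1   35.4]
green [254. 114.] 3058 z 16.7 circ [ 479.5 -260.1   41.4] e 0.3 med [ 481.3 -260.3   15.8]
yellow [253. 115.] 201 z 52.0 circ [ 477.9 -262.2   18.4] e 0.2 med [ 479.1 -260.3   50.9]
yellow [254. 278.] 2058 z 27.0 circ [ 627.8 -260.1   25.2] e 3.3 med [ 626.1 -260.3   26.1]
```

View pics/w3.png

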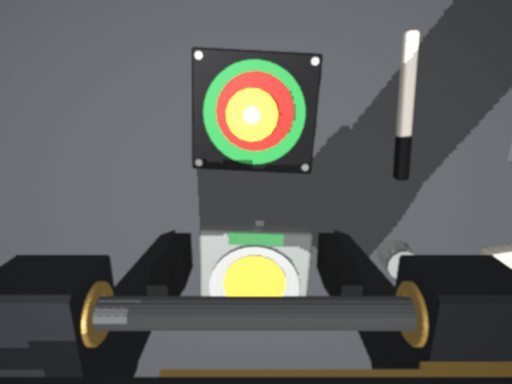

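Picture: the yellow dish at (252,113) is on red, on the green disc at (254,112). Descending on it.

>>> play_rows:
  steps: [2.9,-0.1,3,0,0,0,0.7,2.8,-0.1,3,0,0,0,0.7,0,0,2,0,0,0,0.7,0,0,0,0,0,0,0.7,0,0,0,0,0,0,0.7]

```text
time_s: 8.3
position: [479.9, -262.8, 86.5]
orientation: [-0.002, 3.14, -0.0]
ft_force: [0.0, 0.1, 0.2]
grip_width: 61.4
gripper_force: 0.0
```

>>> play_rows:
  steps: [0.1,0,1.5,0,0,0,0.7,0,0,1.3,0,0,0,0.7,0,0,0,0,0,0,0.7,0,0,0,0,0,0,0.2,0,0,0,0,0,0,0.2]

```text
time_s: 8.93
position: [478.0, -263.6, 58.0]
orientation: [0.001, 3.141, -0.0]
ft_force: [0.6, -0.9, 1.0]
grip_width: 43.9
gripper_force: 0.0
```

>>> play_rows:
  steps: [0,0,0,0,0,0,0.2,0,0,0,0,0,0,0.2,0,0,0,0,0,0,0.2]

```text
time_s: 9.3
position: [478.0, -263.5, 58.0]
orientation: [0.001, 3.141, -0.0]
ft_force: [0.1, 0.1, 2.2]
grip_width: 37.1
gripper_force: 30.0
```

>>> play_rows:
  steps: [0,0,-2,0,0,0,0.2,0,0,-3,0,0,0,0.2,-4,0.3,0,0,0,0,0.2,-5,0,0,0,0,0,0.2,-4,0,0,0,0,0,0.2]

```text
time_s: 9.93
position: [609.6, -260.0, 107.8]
orientation: [-0.0, 3.141, 0.0]
ft_force: [0.2, -1.0, -1.0]
grip_width: 37.1
gripper_force: 30.0
```

>>> play_rows:
  steps: [-2.4,0,0,0,0,0,0.2,0,0,2,0,0,0,0.2,0,0,1,0,0,0,0.2,0,0,0,0,0,0,0.2,0,0,0,0,0,0,0.2]

```text
time_s: 10.55
position: [631.1, -260.9, 77.9]
orientation: [-0.002, -3.141, 0.0]
ft_force: [0.0, 0.2, 0.1]
grip_width: 37.0
gripper_force: 30.0
```

>>> play_rows:
  steps: [-0.1,0,1.6,0,0,0,0.2,0,0,0.9,0,0,0,0.2,0,0,0.5,0,0,0,0.2,0,0,0,0,0,0,0.2]

```text
time_s: 11.05
position: [632.5, -260.4, 48.0]
orientation: [-0.001, -3.141, -0.001]
ft_force: [-2.2, 2.1, 6.4]
grip_width: 37.3
gripper_force: 30.0
```

>>> play_rows:
  steps: [0,0,0,0,0,0,0.7,0,0,0,0,0,0,0.7,0,0,-4,0,0,0,0.7,0,0,-4,0,0,0,0.9,3,0,-2,0,0,0,0.9]

```text
time_s: 11.68
position: [605.3, -260.3, 150.0]
orientation: [-0.002, 3.137, -0.002]
ft_force: [-0.6, 0.2, -0.0]
grip_width: 78.8
gripper_force: 0.0
```

>>> play_rows:
  steps: [4,0,-1,0,0,0,0.9,2.7,0,0,0,0,0,0.9,0,0,0,0,0,0,0.9,0,0,0,0,0,0,0.9]

```text
time_s: 12.18
position: [537.0, -260.2, 157.8]
orientation: [-0.0, 3.14, -0.0]
ft_force: [0.3, -0.1, -0.3]
grip_width: 79.3
gripper_force: 0.0
```

```bash
python3 -c "
from h import *
look('w4')
im,d,W,cam=grab('scene');cv2.imwrite('pics/s4.png',im)"
```

```text
t 12.18 pos [ 537.  -260.2  157.8] ori [-0.    3.14 -0.  ] F [ 0.3 -0.1 -0.3] w 79.3 g 0.0
red [255. 109.] 4748 z 36.3 circ [ 476.6 -259.6   28.7] e 0.2 med [ 475.6 -259.6   35.4]
green [255. 114.] 3167 z 16.7 circ [ 479.5 -260.1   41.4] e 0.3 med [ 483.  -259.6   15.8]
yellow [254. 279.] 1727 z 42.0 circ [ 616.1 -260.3   22.2] e 4.9 med [ 619.7 -260.3   26.7]
```

View pics/s4.png

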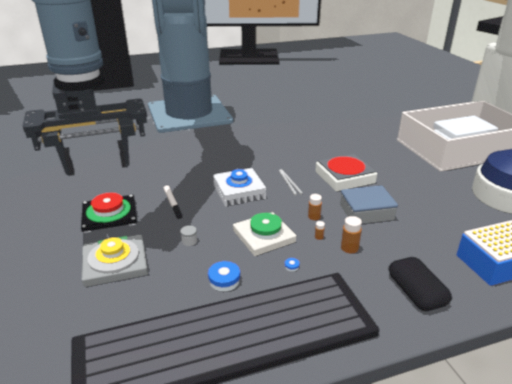

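Blue sits on the cooling block (238,178), yellow on the scale (112,247). Now the red dish.

>>> play_rows:
  steps: [3,0,3,0,0,0,0.9,3,0,3,0,0,0,0.9,0,0,2,0,0,0,0.9,0,0,0,0,0,0,0.9,0,0,0,0,0,0,0.9]

```text
time_s: 12.9
position: [477.1, -260.6, 78.3]
orientation: [-0.001, 3.14, -0.001]
ft_force: [0.3, 0.3, 0.6]
grip_width: 79.6
gripper_force: 0.0
```

>>> play_rows:
  steps: [0,0.1,2,0,0,0,0.9,0,0,1.4,0,0,0,0.9,0,0,0.5,0,0,0,0.9,0,0,0,0,0,0,0.9,0,0,0,0,0,0,0.5]

```text
time_s: 13.52
position: [476.1, -259.7, 39.2]
orientation: [0.001, 3.141, -0.001]
ft_force: [-0.2, -0.7, -0.6]
grip_width: 71.4
gripper_force: 0.0
```

>>> play_rows:
  steps: [0,0,0,0,0,0,0.5,0,0,0,0,0,0,0.5,0,0,0,0,0,0,0.5]

```text
time_s: 13.9
position: [476.1, -259.6, 39.1]
orientation: [0.001, 3.141, -0.0]
ft_force: [-0.9, 0.6, 4.5]
grip_width: 59.2
gripper_force: 30.0
```

>>> play_rows:
  steps: [0,0,-2,0,0,0,0.5,0,0,-4,0,0,0,0.5,0,2,-2,0,0,0,0.5,0,4,0,0,0,0,0.5,-1.7,5,0,0,0,0,0.5]

```text
time_s: 14.52
position: [492.2, -149.7, 120.2]
orientation: [0.006, 3.141, -0.001]
ft_force: [0.5, 1.1, 0.6]
grip_width: 59.6
gripper_force: 30.0
```

>>> play_rows:
  steps: [0,5,0,0,0,0,0.5,0,5,0,0,0,0,0.5,0,5,0,0,0,0,0.5,0,5,0,0,0,0,0.5,0,5,0,0,0,0,0.5]

```text
time_s: 15.15
position: [493.0, 102.2, 119.9]
orientation: [0.001, 3.14, 0.0]
ft_force: [1.0, -0.0, 0.2]
grip_width: 59.4
gripper_force: 30.0
```

>>> play_rows:
  steps: [0,5,0,0,0,0,0.5,0,5,0,0,0,0,0.5,0,4,0,0,0,0,0.5,0,2.2,0,0,0,0,0.5,0,0,0,0,0,0,0.5]

```text
time_s: 15.78
position: [492.8, 263.5, 119.2]
orientation: [-0.003, 3.141, 0.001]
ft_force: [0.8, -0.3, -0.3]
grip_width: 59.2
gripper_force: 30.0
```

>>> play_rows:
  steps: [0,0,1,0,0,0,0.5,0,0,0,0,0,0,0.5,0,0,0,0,0,0,0.5]

```text
time_s: 16.15
position: [493.1, 261.2, 108.5]
orientation: [-0.003, -3.141, 0.001]
ft_force: [0.6, -0.3, -0.5]
grip_width: 59.6
gripper_force: 30.0
```

>>> play_rows:
  steps: [-0.1,0.1,2,0,0,0,0.5,0,0,2,0,0,0,0.5,0,0,0.8,0,0,0,0.5,0,0,0.5,0,0,0,0.5,0,0,0,0,0,0,0.5]

```text
time_s: 16.77
position: [494.2, 263.6, 55.7]
orientation: [0.001, 3.141, 0.0]
ft_force: [0.3, -0.6, 0.1]
grip_width: 59.3
gripper_force: 30.0
```

Just above the disc. I'll go down another 0.8 mm and release, then view the green dish from beyond it.

>>> play_rows:
  steps: [0,0,0.1,0,0,0,0.5,0,0,0,0,0,0,0.5,0,0,0,0,0,0,0.85,0,0,0,0,0,0,0.85,0,0,-3,0,0,0,0.9]

```text
time_s: 17.4
position: [492.4, 262.8, 83.3]
orientation: [-0.0, -3.138, 0.004]
ft_force: [-0.2, 0.3, 0.2]
grip_width: 79.3
gripper_force: 0.0
```

>>> play_rows:
  steps: [0,0,-4,0,0,0,0.9,-3,-3,-3,0,0,0,0.9,-4,-4,0,0,0,0,0.9,-4,-4,0,0,0,0,0.9,-4,-4,0,0,0,0,0.9]

```text
time_s: 18.02
position: [645.0, 112.3, 154.8]
orientation: [0.0, 3.141, 0.0]
ft_force: [1.1, 0.6, -0.4]
grip_width: 79.3
gripper_force: 0.0
```

>>> play_rows:
  steps: [-4,-4,0,0,0,0,0.9,-2,-4,0,0,0,0,0.9,0,-1.7,0,0,0,0,0.9,0,0,0,0,0,0,0.9,0,0,0,0,0,0,0.9]

```text
time_s: 18.65
position: [703.2, 19.3, 154.7]
orientation: [0.003, -3.141, -0.003]
ft_force: [-0.3, 1.0, 0.8]
grip_width: 79.4
gripper_force: 0.0
```

```bash
python3 -c "
from h import *
look('w5')"
```

```text
t 18.65 pos [703.2  19.3 154.7] ori [ 3.000e-03 -3.141e+00 -3.000e-03] F [-0.3  1.   0.8] w 79.4 g 0.0
green [247. 115.] 4418 z 36.3 circ [646.7  14.4  27.8] e 0.2 med [645.7  14.3  35.4]
blue [124. 220.] 2337 z 22.4 circ [736.5 -89.7  26.4] e 2.9 med [731.9 -91.4  21.4]
blue [264. 223.] 505 z 11.1 circ [741.5  28.4  12.2] e 0.3 med [741.1  28.4  10.2]
```

>>> play_rows:
  steps: [2.8,-0.2,3,0,0,0,0.9,2.8,-0.2,3,0,0,0,0.9,0,0,1.7,0,0,0,0.9,0,0,0,0,0,0,0.9,0,0,0,0,0,0,0.9]

```text
time_s: 19.32
position: [649.6, 13.2, 78.8]
orientation: [-0.001, 3.139, 0.001]
ft_force: [1.3, 0.7, -0.4]
grip_width: 79.3
gripper_force: 0.0
```

>>> play_rows:
  steps: [0.2,0.1,2,0,0,0,0.9,0,0,1.4,0,0,0,0.9,0,0,0.5,0,0,0,0.9,0,0,0,0,0,0,0.9,0,0,0,0,0,0,0.9]

```text
time_s: 19.95
position: [646.3, 13.4, 39.1]
orientation: [0.001, 3.141, -0.0]
ft_force: [-0.2, -0.0, -0.1]
grip_width: 79.4
gripper_force: 0.0
```

>>> play_rows:
  steps: [0,0,0,0,0,0,0.5,0,0,0,0,0,0,0.5,0,0,0,0,0,0,0.5,0,0,0,0,0,0,0.5]

```text
time_s: 20.45
position: [646.1, 13.5, 39.1]
orientation: [0.001, 3.141, 0.0]
ft_force: [-0.4, 0.8, 3.0]
grip_width: 59.5
gripper_force: 30.0
```

>>> play_rows:
  steps: [0,0,-2,0,0,0,0.5,0,0,-4,0,0,0,0.5,1.5,-2.4,-2,0,0,0,0.5,2.5,-4,0,0,0,0,0.5,2.5,-4,0,0,0,0,0.5]

```text
time_s: 21.08
position: [580.7, -91.6, 120.4]
orientation: [-0.0, 3.139, -0.001]
ft_force: [0.2, -1.3, -0.8]
grip_width: 59.2
gripper_force: 30.0
```

>>> play_rows:
  steps: [2.5,-4,0,0,0,0,0.5,2.5,-4,0,0,0,0,0.5,2.5,-4,0,0,0,0,0.5,1.7,-3,0,0,0,0,0.5,1,-2,0,0,0,0,0.5]

```text
time_s: 21.7
position: [477.8, -262.6, 120.0]
orientation: [0.004, 3.141, -0.002]
ft_force: [0.4, -0.3, -0.6]
grip_width: 59.0
gripper_force: 30.0
```

>>> play_rows:
  steps: [0,0,2,0,0,0,0.5,0,0,1,0,0,0,0.5,0,0,0,0,0,0,0.5,0,0,0,0,0,0,0.5]

```text
time_s: 22.2
position: [479.3, -260.2, 89.3]
orientation: [-0.0, 3.141, -0.0]
ft_force: [-0.1, 0.3, -0.1]
grip_width: 59.1
gripper_force: 30.0
```

>>> play_rows:
  steps: [0,0,2,0,0,0,0.5,0,0,2,0,0,0,0.5,0,0,0.6,0,0,0,0.5,0,0,0.4,0,0,0,0.5,0,0,0,0,0,0,0.5]

```text
time_s: 22.82
position: [479.3, -260.6, 39.3]
orientation: [0.001, 3.141, -0.001]
ft_force: [0.2, -0.5, 0.3]
grip_width: 59.4
gripper_force: 30.0
```

Now release, lift, and move back to check the green and yellow placings.

>>> play_rows:
  steps: [0,0,0.1,0,0,0,0.5,0,0,0,0,0,0,0.85,0,0,0,0,0,0,0.85,0,0,-2,0,0,0,0.85,0,0,-4,0,0,0,0.85]

```text
time_s: 23.45
position: [477.9, -260.0, 98.3]
orientation: [-0.001, -3.139, -0.002]
ft_force: [-0.7, -1.4, 0.0]
grip_width: 74.9
gripper_force: 0.0
```

>>> play_rows:
  steps: [-3,0,-4,0,0,0,0.85,-5,0,-4,0,0,0,0.85,-5,0,-2,0,0,0,0.85,-5,0,0,0,0,0,0.85,-3,0,0,0,0,0,0.85]

```text
time_s: 24.08
position: [689.9, -259.6, 198.7]
orientation: [-0.002, 3.139, -0.0]
ft_force: [1.2, -0.8, -0.2]
grip_width: 74.5
gripper_force: 0.0
```

>>> play_rows:
  steps: [0,0,0,0,0,0,0.85,0,0,0,0,0,0,0.85]

```text
time_s: 24.32
position: [686.4, -261.0, 197.3]
orientation: [-0.002, -3.141, 0.001]
ft_force: [-0.1, -1.6, 0.1]
grip_width: 75.3
gripper_force: 0.0
```

```bash
python3 -c "
from h import *
look('w6')
a=grab('scene')[0];b=grab('side')[0]
cv2.imwrite('pics/s6.png',np.vstack([cv2.resize(a[140:300,60:420],(800,356)),cv2.resize(b[90:290,120:440],(390,244))@np.eye(3) if 0 else cv2.copyMakeBorder(cv2.resize(b[90:290,120:440],(390,244)),0,0,0,410,0)]))"
```

```text
t 24.32 pos [ 686.4 -261.   197.3] ori [-2.000e-03 -3.141e+00  1.000e-03] F [-0.1 -1.6  0.1] w 75.3 g 0.0
blue [423. 222.] 1969 z 22.7 circ [736.7 -93.9  27. ] e 0.9 med [735.3 -94.6  21.7]
```

View pics/w6.png

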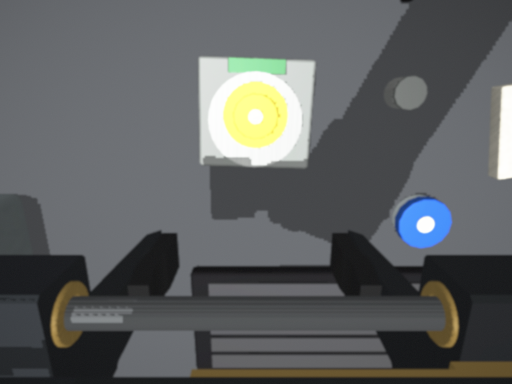

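View pics/s6.png

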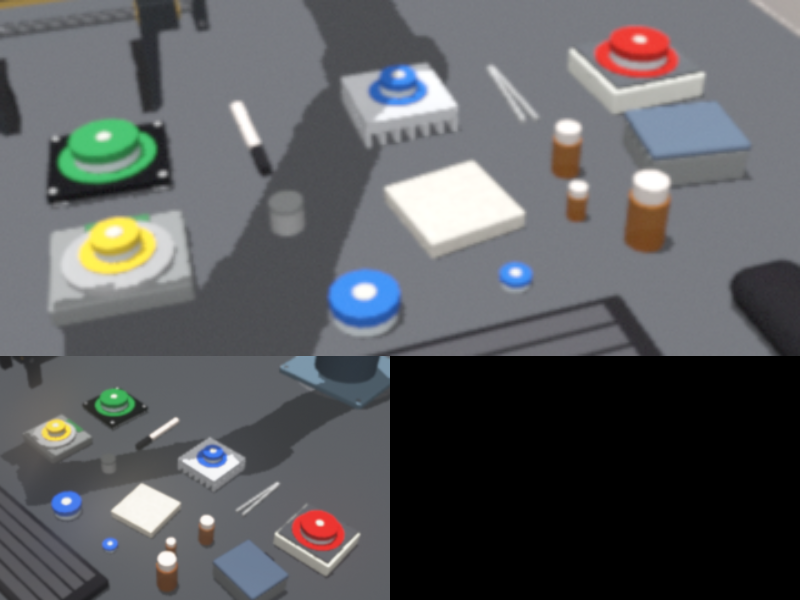

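All four dishes sit centred on their own discs: green (105,145), yellow (116,240), blue (398,80) and red (637,45) in the mosaic. The vial stands at (566,150) and the arm is clear.

```bash
python3 -c "
from workcell import env
print(env.hand_in())"
```

```text
the job is handed in; nothing more can be done
None
```

The job is handed in: in the last pictures all four dishes stand upright and centred on their matching discs, the amber vial is still in place, and the gripper is open and clear (about 24 s used of 106 s; no verdict was returned).

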